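# Set out the tea-caddy set, lid from the gluing jig included

### The job

Set out the finished tea set on the bamboo tray round the black lidded caddy that already stands there; as seen from the robot, the walnut caddy stands to its left and the red pot to its right, all three in one straight row along the tray with gaps of about 3 cm, and the yellow cup stands in front of the gap between the black caddy and the red pot, about 3 cm clear of both. The glue on the walnut caddy's marble lid has set, so flip the red handle of the toggle clamp fully back, lift the lid out of the gluing jig and seat it on the walnut caddy, corners over corners. Leave the black caddy, the pale unfinished pot and the glue bottle where they stand.

Things in the scene. Friction and masses are not known exactly. Their poses are not given: they have to be found in the camera images.
- tray: Fixed light bamboo tray, 210 mm deep (its x, pointing away from the robot, within about 10 degrees) by 360 mm long (its y, to the robot's left), z up. Origin: centre of its underside. Its floor is 10 mm above the bench, with a rim 8 mm wide that stands 6 mm above the floor.
- jar_mid (a point): Black hexagonal lidded caddy with a dark green stone top, standing on the tray, loose, 0.8 kg; 64 mm across flats (lid 68), 76 mm tall. Point at its centre, half-way up (38 mm). Its axes are parallel to the tray's; it stands 35 mm behind the tray's long centre line, and up to 20 mm left or right of the tray's middle.
- walnut_mid (a point): Walnut-brown caddy without its lid: hexagonal, 64 mm across flats (74 across corners), 76 mm tall, open at the top, wall 6 mm, 0.16 kg. Point at its centre, half-way up; z up, x square to one of the flats (the others are 60 degrees apart). Starts standing upright on the bench beside the gluing jig.
- redpot_mid (a point): Red lacquered pot: hexagonal, 64 mm across flats (74 across corners), 76 mm tall, open at the top, wall 6 mm, 0.16 kg. Point at its centre, half-way up; z up, x square to one of the flats (the others are 60 degrees apart). Starts standing upright on the bench beside the gluing jig.
- cup_mid (a point): Round yellow cup, 52 mm outside diameter, 50 mm tall, wall 4 mm, 0.1 kg, standing upright on the bench beside the jig. Point at its centre, half-way up.
- lid_mid (a point): Walnut lid, white marble inlay: hexagon 68 mm across flats, 14 thick, 0.09 kg; plug below, 40 wide, 5 deep, enters the caddy's 52 mm mouth. Point: centre, mid-thickness; z up, x square to a flat; seated, 45 mm above the caddy's. Starts on a nest 37 mm above the bench under the clamp foot, 145 mm beyond the handle's hinge; two flats face the jig's sides, free for fingers down to 15 mm.
- clamp_handle (a joint): Toggle clamp's handle: 0 = locked, upright; 1.55 rad = fully back, away from the lid and towards the robot, level on its stop. Dead centre is at 0.1 rad, against a light spring (about 2 N at the grip; short of it, it snaps shut); then it moves freely and stays; from 1.2 rad it falls open. The arm with the rubber foot rises with it, clear of the lid when fully back. Jig board: 230 x 100 x 15 mm.
- handle_grip (a point): Point on the axis of the red handle, a round bar 21 mm in diameter, 26 mm below its free end. The hinge is 100 mm below this point when locked, 60 mm above the bench; so the point is 160 mm up at 0 and follows a circle of 100 mm radius. z axis: along the handle to its free end; x axis: level towards the lid at 0; y axis: along the hinge. The red grip runs 52 to 126 mm from the hinge.
- rawpot_mid (a point): Pale unfinished wooden pot, same hexagonal size as the walnut and red ones, standing among them. Bystander. Point at its centre, half-way up.
- glue_mid (a point): White glue bottle with blue label and orange cap, 42 mm in diameter, 115 mm tall, standing on the bench behind the jig. Bystander. Point half-way up.
Not all that is in view belongs to the job. Leave any blue look-alike of the part that bears cup_mid alone. Of the things like the part that bears lid_mid, leave any that is orange; of the rest the larger one is meant.

How it is judged:
At the end, for the whole second after the job is handed in: From the black caddy, tray frame: walnut 78-118 mm left, red pot 78-118 mm right, both in line to 18 mm; cup 26-72 mm right, 60-110 mm in front; all upright on the tray floor. Lid seated on walnut, within 8 mm and 0.2 rad of its corners. Handle over 1.2 rad. All at rest (y of walnut_mid in the frame of jar_mid between 0.078 and 0.118 m and x of walnut_mid in the frame of jar_mid between -0.018 and 0.018 m and z of walnut_mid in the frame of tray between 0.044 and 0.053 m and angle between each of walnut_mid, redpot_mid, cup_mid, lid_mid's own z axis and vertical below 0.08 rad and y of redpot_mid in the frame of jar_mid between -0.118 and -0.078 m and x of redpot_mid in the frame of jar_mid between -0.018 and 0.018 m and z of redpot_mid in the frame of tray between 0.044 and 0.053 m and y of cup_mid in the frame of jar_mid between -0.072 and -0.026 m and x of cup_mid in the frame of jar_mid between -0.11 and -0.06 m and z of cup_mid in the frame of tray between 0.031 and 0.04 m and horizontal distance between lid_mid and walnut_mid below 0.008 m and z of lid_mid in the frame of walnut_mid between 0.041 and 0.049 m and (angle between the x axis of lid_mid and the x axis of walnut_mid, either way round below 0.2 rad or angle between the x axis of lid_mid and the x axis of walnut_mid, either way round between 0.847 and 1.247 rad) and value of joint clamp_handle above 1.2 rad and linear speed of each of walnut, redpot, cup, lid, jar below 0.02 m/s); the robot touches nothing.
It fails at once if the black caddy is shifted by more than 15 mm (distance of jar_mid from where it was at the start of the episode above 0.015 m).
It fails at once if the pale pot is shifted by more than 20 mm (distance of rawpot_mid from where it was at the start of the episode above 0.02 m).
It fails at once if the glue bottle is shifted by more than 20 mm (distance of glue_mid from where it was at the start of the episode above 0.02 m).
It also fails if it takes over 128 s, if anything falls off the work surface, if the arm or the gripper's body presses on something with over 40 N, if the wrist force passes 120 N, or if a joint passes its speed limit or range.

### The arm

A 6-joint arm with a two-finger parallel gripper is mounted at the origin on the work surface. World frame = base frame: x ahead of the robot, y to its left, z up, the work surface at z = 0. Lengths are in m, angles in rad, forces in N, time in s.
With the tool pointing down it reaches from about 0.325 to 0.85 m from the base axis. Payload 15.5 kg.
Tool frame: the origin (TCP) lies midway between the tips of the shut fingers; the grasp point (between the pads) lies 19 mm behind it (ctrl.tcp_to_grasp is the distance from the TCP to the grasp point, in m); z points along the fingers, y is the line along which they close (so a half turn about z gives the same grasp; the last joint's range is limited). The gripper opens to 91 mm and grips with 3 to 60 N. Pads are 32 mm wide; open, the fingers measure 118 mm over their backs; the gripper's body (76 mm by 178 mm) begins 60 mm behind the grasp point.
Start: joints at [-1.437, 0.494, 1.345, -0, 1.302, -0.096], TCP at [0.142, -0.609, 0.187] pointing down, gripper open.
Joint ranges: [-2.91, 2.91], [-0.82, 2.16], [0.22, 2.67], [-1.22, 4.37], [0.12, 2.79], [-3.08, 3.08]. Speed limits (rad/s): [1.89, 1.89, 2.57, 3.01, 3.01, 3.01].

### API

Orientations are given as a unit quaternion [x, y, z, w].
In Python, from plant import ctrl gives the robot as it stands.
- The arm moves only by the shell command python3 -m creep 'ROWS' [FORCE]. ROWS is JSON, a list of rows, each a list of 7 numbers: the turn, a rotation vector about the world's x, y, z in degrees, then the shift along the world's x, y, z in m, then the opening, from 0 (shut) to 1 (fully open). In form: [[rx, ry, rz, x, y, z, fingers], ...]. A call has 1 to 5 rows; each row shifts and turns the commanded pose from where the row before left it; what a row does not reach is not made up. A row lasts 1/10 s, in which the tool goes at most 50 mm and 8.59 degrees, less where a joint would pass 70% of its speed; a pose out of reach is approached as far as the arm can. A call is refused whole if a number of a shift passes 0.05 or a number of a turn 8.59, either way. A call with a gripper value outside its range is refused whole. The fingers move at their own pace and stop on an object; FORCE is the grip in N (left out, the last holds). Time passes only in rows, so rows that do not move let the fingers close. It gives the time, the measured TCP pose, the force, the opening and the grip force at its end, in the units of the state.
- ctrl.get_state(): the state, without advancing time (a new reading comes with each control period).
- ctrl.camera(name): name is "side" or "top" or "wrist"; returns a dict with "pixels" (420x560x3 uint8, red, green, blue), "fx", "fy", "cx", "cy" (pixels), "rvec" (rotation vector, rad) and "tvec" (3), from world to camera coordinates, as OpenCV has them. Camera axes: x right, y down, z forward; pixel columns grow to the right and rows downward; lengths in m; the calibration is good to about 2 mm. The wrist camera is an equidistant fisheye: a pixel r from the principal point sees the ray r / f radians off the axis. A picture is of the moment at which its call begins. There is no depth.
- ctrl.job_done(): hands the job in; it is judged then, once.
The state is a dict: "time_s": time; "q": joint angles; "dq": joint speeds; "effort": joint torques, N m; "ee_pos": TCP position; "eef_rot": TCP orientation; "ft_force": force on the tool from outside, world axes, zero at the start; "torque": the same for the moment, N m; "width": finger opening in m; "grip_force": force on a finger pad.
Only numpy, scipy, OpenCV 4.12 (cv2) and the standard library are available. Lean on these libraries where they do the work, as an engineer would, in place of code of your own. Each camera call takes 0.05 s, during which the arm holds its last target. There are 200 camera calls.

## Working session

There is one attempt and no reset: what is moved stays moved. The work goes in short steps, Python scripts to look and compute and a shell command to move; the robot and the scene stay as the last step left them, time stands still between calls to the robot, and variables do not carry over. Pictures are saved under pics/ and viewed, at most 14 in all, crops included, and the job is handed in when it is done.

```bash
ls; mkdir -p pics
cat > h.py <<'E'
import numpy as np,cv2
from plant import ctrl
def cam(n,save=None):
    c=ctrl.camera(n); c['R']=cv2.Rodrigues(np.array(c['rvec'],float))[0]; c['t']=np.array(c['tvec'],float); c['n']=n
    c['img']=np.array(c['pixels'])[:,:,::-1].copy()
    if save: cv2.imwrite('pics/'+save,c['img'])
    return c
def ray(c,u,v):
    x=(u-c['cx'])/c['fx'];y=(v-c['cy'])/c['fy']
    if c['n']=='wrist':
        r=np.hypot(x,y); s=np.sin(r)/r if r>1e-9 else 1; d=np.array([x*s,y*s,np.cos(r)])
    else: d=np.array([x,y,1.])
    return -c['R'].T@c['t'], c['R'].T@d
def onz(c,u,v,z):
    o,d=ray(c,u,v); return o+d*(z-o[2])/d[2]
def proj(c,p):
    q=c['R']@np.array(p)+c['t']
    if c['n']=='wrist':
        r=np.hypot(q[0],q[1]); th=np.arctan2(r,q[2]); q=np.array([q[0]/r*th,q[1]/r*th,1])
    return np.array([c['fx']*q[0]/q[2]+c['cx'],c['fy']*q[1]/q[2]+c['cy']])
E
python3 - <<'E'
from h import *
a=cam('top','t0.png');b=cam('side','s0.png');w=cam('wrist','w0.png')
for c in (a,b,w): print(c['n'],c['fx'],c['cx'],c['cy'],-c['R'].T@c['t'],c['R'][2])
E
```

```text
pics
top 452.369652536669 283.9282353039702 208.17384302557795 [ 0.43032131 -0.0027674   1.27330507] [ 0.09541691  0.00837425 -0.99540217]
side 438.49419003291536 275.0339851907134 209.7126622785871 [0.38337742 0.96345116 0.73773812] [ 0.13955131 -0.83720353 -0.52878699]
wrist 325.19226210127806 280.72991210017796 209.81456575853494 [ 0.21977033 -0.58993589  0.38367662] [-0.27662957 -0.0622     -0.95896154]
```

View pics/t0.png

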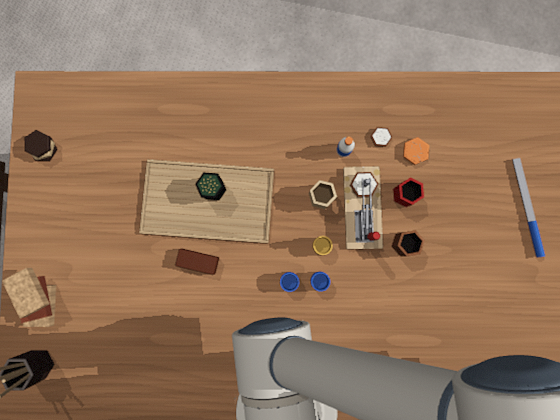

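View pics/s0.png

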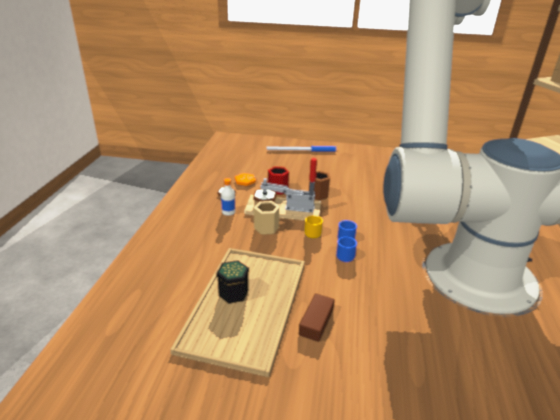

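The top view (image up is away from the robot) shows:
- Black caddy (211,186) on the tray, walnut caddy (407,244), red pot (408,192), pale pot (323,194).
- Yellow cup (322,246), with blue look-alikes at (290,282) and (320,282).
- Handle top (375,236) and glue bottle (346,146).

Lid candidates are the one in the jig (364,184), a loose white one (381,136) and an orange one (416,151). The jig one fits: it lies under the clamp foot, isn't orange and looks larger than the loose one. I'll confirm it in a crop.

Run:
```python
from h import *
c=cam('top');im=c['img']
cv2.imwrite('pics/c1.png',cv2.resize(im[120:265,300:440],None,fx=4,fy=4,interpolation=cv2.INTER_CUBIC))
cv2.imwrite('pics/c2.png',cv2.resize(im[150:250,130:285],None,fx=5,fy=5,interpolation=cv2.INTER_CUBIC))
```

```text
(no output)
```

View pics/c1.png

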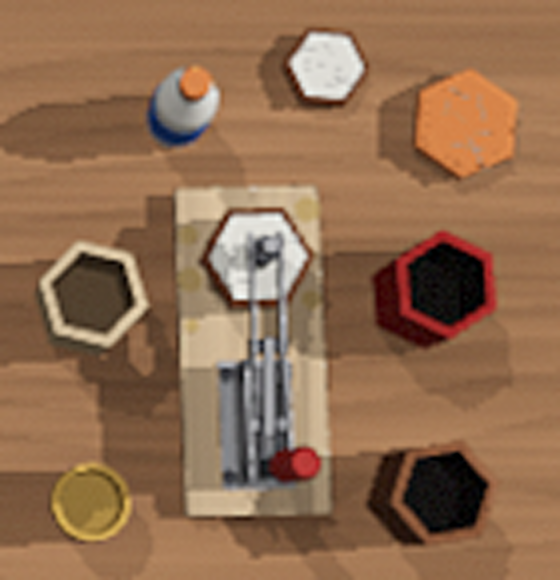

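View pics/c2.png

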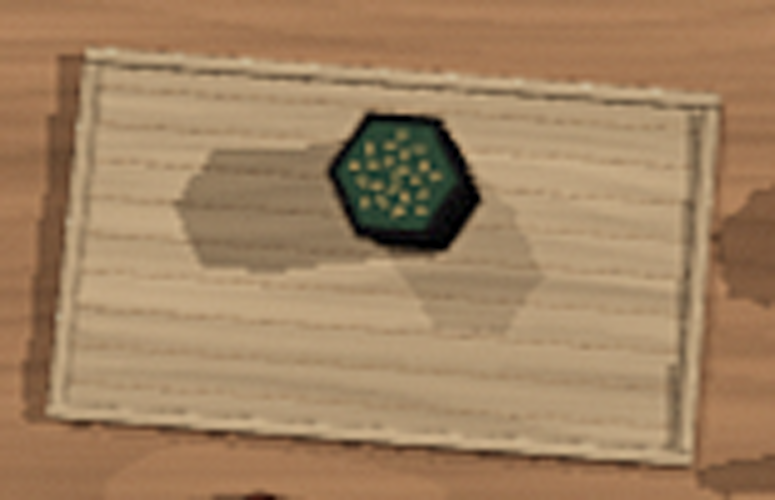

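The crop settles the lid: the jig lid at full px (364,184) is clearly larger than the loose white one (381,136), and it isn't orange. Next I'll measure.

```bash
cat > meas.py <<'E'
from h import *
c=cam('top');im=c['img'];hsv=cv2.cvtColor(im,cv2.COLOR_BGR2HSV)
def blob(mask,u,v,r=16):
    m=np.zeros(mask.shape,np.uint8);m[v-r:v+r,u-r:u+r]=mask[v-r:v+r,u-r:u+r]
    n,l,s,ce=cv2.connectedComponentsWithStats(m); k=1+np.argmax(s[1:,4])
    return (l==k).astype(np.uint8),s[k,4]
def hexa(m,z):
    cs,_=cv2.findContours(m,0,1+1); p=max(cs,key=cv2.contourArea)[:,0]; p=cv2.convexHull(p)[:,0]
    w=np.array([onz(c,a,b,z)[:2] for a,b in p])
    a=w.mean(0); M=cv2.moments(w.astype(np.float32)[:,None]); ce=np.array([M['m10'],M['m01']])/M['m00']
    # 6-fold support-width orientation
    th=np.radians(np.arange(0,60,1)); wd=[[np.ptp(w@[np.cos(t+k*np.pi/3),np.sin(t+k*np.pi/3)]) for k in range(3)] for t in th]
    s=np.mean(wd,1); i=s.argmin(); return ce.round(4),'flat normal deg',i,'width',s[i].round(4),'max',s.max().round(4)
V=hsv[:,:,2];H=hsv[:,:,0];S=hsv[:,:,1]
black=(V<40).astype(np.uint8)
for n,u,v in (('red',411,192),('walnut',411,243)):
    m,a=blob(black,u,v); print(n,a,hexa(m,.076))
red=(((H<8)|(H>172))&(S>150)&(V>60)).astype(np.uint8)
m,a=blob(((H<40)&(V<110)).astype(np.uint8),323,193,9); print('pale',a,hexa(m,.076))
m,a=blob(((H>20)&(H<35)&(S>140)).astype(np.uint8),322,245); print('cup',a,hexa(m,.05))
m,a=blob(((S<60)&(V>150)).astype(np.uint8),364,184); print('lid',a,hexa(m,.056))
m,a=blob(((S<60)&(V>150)).astype(np.uint8),381,136); print('loose',a,hexa(m,.015))
m,a=blob(red,375,236,8); print('handle top',a,hexa(m,.186))
m,a=blob(((H>35)&(H<90)&(S>60)).astype(np.uint8),210,186); print('jar',a,hexa(m,.076))
f=lambda u,v,s,u0,v0:((u+.5)/s-.5+u0,(v+.5)/s-.5+v0)
for n,l,z,a in (('tray rim',[(88,50),(718,97),(690,463),(48,415)],.016,(5,130,150)),('jig',[(177,190),(318,188),(328,515),(187,517)],.015,(4,300,120))):
    w=np.array([onz(c,*f(u,v,*a),z)[:2] for u,v in l]); print(n,w.round(4).tolist(),w.mean(0).round(4))
    e=np.roll(w,-1,0)-w; print(np.linalg.norm(e,axis=1).round(3),(np.degrees(np.arctan2(e[:,1],e[:,0]))).round(1))
E
python3 meas.py
```

```text
red 279 (array([ 0.5937, -0.3315]), 'flat normal deg', np.int64(34), 'width', np.float64(0.0475), 'max', np.float64(0.0523))
walnut 295 (array([ 0.4552, -0.3273]), 'flat normal deg', np.int64(10), 'width', np.float64(0.048), 'max', np.float64(0.0536))
pale 276 (array([ 0.5873, -0.0958]), 'flat normal deg', np.int64(45), 'width', np.float64(0.048), 'max', np.float64(0.0506))
cup 22 (array([ 0.4334, -0.0849]), 'flat normal deg', np.int64(18), 'width', np.float64(0.0227), 'max', np.float64(0.0243))
lid 328 (array([ 0.6152, -0.2101]), 'flat normal deg', np.int64(0), 'width', np.float64(0.0583), 'max', np.float64(0.0639))
loose 232 (array([ 0.7576, -0.2671]), 'flat normal deg', np.int64(55), 'width', np.float64(0.0464), 'max', np.float64(0.0508))
handle top 81 (array([ 0.4694, -0.2084]), 'flat normal deg', np.int64(0), 'width', np.float64(0.0236), 'max', np.float64(0.0248))
jar 314 (array([0.6073, 0.2081]), 'flat normal deg', np.int64(58), 'width', np.float64(0.0594), 'max', np.float64(0.0645))
tray rim [[0.6873, 0.3952], [0.6615, 0.0386], [0.4559, 0.0526], [0.4809, 0.4105]] [0.5714 0.2242]
[0.358 0.206 0.359 0.207] [-94.1 176.1  86.   -4.3]
jig [[0.6677, -0.1604], [0.6695, -0.2596], [0.4403, -0.263], [0.4385, -0.1656]] [ 0.554  -0.2121]
[0.099 0.229 0.097 0.229] [ -89.  -179.1   91.1    1.3]
```

```bash
cat >> h.py <<'E'
from scipy.spatial.transform import Rotation as Ro
def tool():
    s=ctrl.get_state(); R=Ro.from_quat(s['eef_rot']).as_matrix(); y=R[:,1]
    print('t',round(s['time_s'],2),'tcp',np.round(s['ee_pos'],4),'z',R[:,2].round(3),'close axis deg',round(np.degrees(np.arctan2(y[1],y[0]))%180,1),'q',np.round(s['q'],2),'w',round(s['width'],4),'F',np.round(s['ft_force'],1),'g',round(s['grip_force'],1))
E
python3 - <<'E'
from h import *
tool()
c=cam('top');p=c['img'][236:258,312:334]
h=cv2.cvtColor(p,cv2.COLOR_BGR2HSV);print(h[11,::2].tolist())
m=((h[:,:,0]>20)&(h[:,:,0]<35)&(h[:,:,1]>100)).astype(np.uint8)
print(m)
E
sed -i 's/(H>20)&(H<35)&(S>140)/(H>19)\&(H<36)\&(S>100)/' meas.py
```

```text
t 0.25 tcp [ 0.1424 -0.6084  0.1864] z [-0.     0.001 -1.   ] close axis deg 103.2 q [-1.44  0.49  1.35  0.    1.3  -0.1 ] w 0.0913 F [-0.1  0.2 -0.4] g 0.0
[[15, 144, 103], [21, 149, 210], [19, 156, 139], [20, 155, 145], [21, 159, 143], [20, 157, 143], [20, 157, 153], [20, 153, 167], [20, 156, 167], [19, 179, 120], [19, 144, 189]]
[[0 0 0 0 0 0 0 0 0 0 0 0 0 0 0 0 0 0 0 0 0 0]
 [0 0 0 0 0 0 0 1 1 1 0 0 0 0 0 0 0 0 0 0 0 0]
 [0 0 0 0 0 0 0 0 0 0 0 0 0 0 0 0 0 0 0 0 0 0]
 [0 0 0 0 1 0 0 0 0 0 0 0 0 0 0 0 0 0 0 0 0 0]
 [0 0 0 0 0 0 0 0 0 0 0 0 0 0 0 0 0 0 0 0 0 0]
 [0 0 0 0 0 0 0 0 0 0 0 0 0 0 0 0 0 0 0 0 0 0]
 [0 0 0 0 0 0 0 0 0 0 0 0 0 0 0 0 0 0 0 0 0 0]
 [0 0 0 0 0 0 0 0 0 0 0 0 0 0 0 0 0 0 0 0 0 0]
 [0 0 0 0 0 0 0 0 0 0 0 0 0 0 0 0 0 0 0 0 0 0]
 [0 0 0 0 0 0 0 0 0 0 0 0 0 0 0 0 0 0 0 1 0 0]
 [0 0 1 1 0 0 0 0 0 0 1 0 0 0 0 0 0 0 0 1 0 0]
 [0 0 1 1 0 0 0 0 1 0 0 0 0 0 0 0 0 0 0 1 0 0]
 [0 0 1 1 0 0 0 0 0 0 0 0 0 1 0 0 0 0 0 1 0 0]
 [0 0 1 1 1 0 0 0 0 0 0 0 0 0 0 0 0 0 1 0 0 0]
 [0 0 0 1 1 0 0 0 0 0 0 0 0 0 0 0 0 1 1 0 0 0]
 [0 0 0 0 0 0 0 0 0 0 0 0 0 0 0 0 0 1 0 0 0 0]
 [0 0 0 0 0 1 1 0 0 0 0 0 0 0 0 0 1 0 0 0 0 0]
 [0 0 0 0 0 0 1 1 1 1 0 0 0 0 1 1 0 0 0 0 0 0]
 [0 0 0 0 0 0 0 0 0 1 1 1 0 1 0 0 0 0 0 0 0 0]
 [0 0 0 0 0 0 0 0 0 0 0 0 0 0 0 0 0 0 0 0 0 0]
 [0 0 0 0 0 0 0 0 0 0 0 0 0 0 0 0 0 0 0 0 0 0]
 [0 0 0 0 0 0 0 0 0 0 0 0 0 0 0 0 0 0 0 0 0 0]]
```

```bash
python3 -m creep '[[0,0,0,0,0,0.05,1],[0,0,0,0.02,0.05,0.02,1],[0,0,0,0.04,0.05,0,1],[0,0,0,0.04,0.05,0,1],[0,0,0,0.04,0.05,0,1]]' 20; python3 -c "
from h import *;tool()"
```

```text
time_s: 0.8
ee_pos: [0.2542, -0.4463, 0.2543]
eef_rot: [0.993, 0.114, 0.0, 0.0]
ft_force: [1.8, -0.7, 0.3]
width: 0.0915
grip_force: 0.0
t 0.8 tcp [ 0.2542 -0.4463  0.2543] z [ 0. -0. -1.] close axis deg 103.1 q [-1.17  0.27  1.52  0.    1.35  0.17] w 0.0915 F [ 1.8 -0.7  0.3] g 0.0
```

```bash
python3 -m creep '[[0,0,-4,0.035,0.035,0,1],[0,0,-4,0.035,0.035,0,1],[0,0,-4,0.035,0.035,0,1],[0,0,0,0.035,0.035,0,1],[0,0,0,0.035,0.035,0,1]]'>/dev/null; python3 -m creep '[[0,0,0,0.02,0.03,0,1],[0,0,0,0.01,0.02,0,1],[0,0,0,0,0,0,1]]'>/dev/null;  python3 -c "
from h import *;tool()"
```

```text
t 1.6 tcp [ 0.4595 -0.2205  0.2541] z [ 0.     0.001 -1.   ] close axis deg 91.3 q [-0.57  0.27  1.52  0.    1.35  0.98] w 0.0911 F [-0.4 -0.4  0.5] g 0.0
```

Run:
```python
from h import *
c=cam('wrist','w1.png'); tool(); print(-c['R'].T@c['t'])
print('pred handle px',proj(c,[.4694,-.2084,.186]),'lid',proj(c,[.6152,-.2095,.056]))
```

```text
t 1.65 tcp [ 0.4589 -0.2219  0.2541] z [-0.  0. -1.] close axis deg 91.3 q [-0.57  0.27  1.52 -0.    1.35  0.98] w 0.0909 F [ 0.   0.1 -0. ] g 0.0
[ 0.53898732 -0.2186437   0.45156831]
pred handle px [267.33379204 199.32784716] lid [275.01253209  54.24379628]
```

View pics/w1.png

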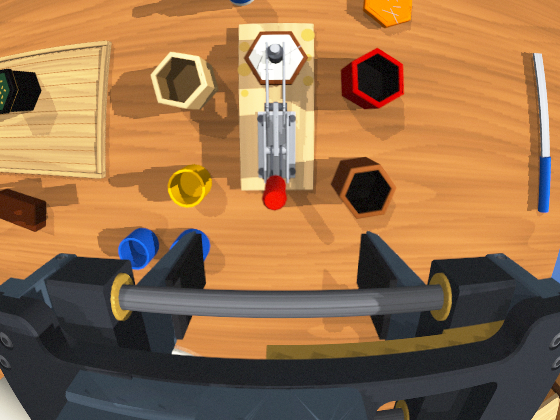

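The wrist view shows the handle top at about (275,199), which puts it at y≈-0.2145, on the jig axis. Lid at (275,55), red pot (373,78), walnut (364,188), cup (190,186). Next I straddle the handle and grip it.

```bash
python3 -m creep '[[0,0,0,0.01,0.0075,0,1],[0,0,0,0,0,-0.035,1],[0,0,0,0,0,-0.04,1],[0,0,0,0,0,-0.038,1],[0,0,0,0,0,0,0.1]]' 12 >/dev/null; python3 -m creep '[[0,0,0,0,0,0,0],[0,0,0,0,0,0,0],[0,0,0,0,0,0,0],[0,0,0,0,0,0,0],[0,0,0,0,0,0,0]]' 12 >/dev/null;  python3 -c "
from h import *;tool()"
```

```text
t 2.65 tcp [ 0.4688 -0.2156  0.1419] z [ 0.001 -0.001 -1.   ] close axis deg 91.2 q [-0.55  0.39  1.67  0.    1.08  1.  ] w 0.0464 F [-0.3  0.3 -0.5] g 0.0
```

```bash
python3 -m creep '[[0,0,0,0,0,0,0],[0,0,0,0,0,0,0],[0,0,0,0,0,0,0],[0,0,0,0,0,0,0],[0,0,0,0,0,0,0]]' 12 >/dev/null;  python3 -c "
from h import *;tool()
for a in [0,.3,.6,.9,1.2,1.4,1.5]: print(a,np.round([-.1*np.sin(a),.1*np.cos(a)-.1],4))"
```

```text
t 3.15 tcp [ 0.4681 -0.2141  0.141 ] z [-0.001  0.002 -1.   ] close axis deg 91.2 q [-0.55  0.4   1.67  0.    1.08  1.  ] w 0.0205 F [-1.  10.1  5.4] g 12.0
0 [-0.  0.]
0.3 [-0.0296 -0.0045]
0.6 [-0.0565 -0.0175]
0.9 [-0.0783 -0.0378]
1.2 [-0.0932 -0.0638]
1.4 [-0.0985 -0.083 ]
1.5 [-0.0997 -0.0929]
```

```bash
python3 -m creep '[[0,0,0,-0.015,0,-0.001,0],[0,0,0,-0.015,0,-0.0035,0],[0,0,0,-0.014,0,-0.0055,0],[0,0,0,-0.013,0,-0.0075,0],[0,0,0,-0.012,0,-0.009,0]]' 15; python3 -m creep '[[0,0,0,-0.0098,0,-0.0113,0],[0,0,0,-0.008,0,-0.012,0],[0,0,0,-0.0069,0,-0.014,0],[0,0,0,-0.0045,0,-0.016,0],[0,0,0,0,0,0,0]]' 15;  python3 -c "
from h import *;tool();cam('side','s1.png')"
```

```text
time_s: 3.65
ee_pos: [0.3991, -0.2159, 0.1149]
eef_rot: [1.0, 0.01, 0.0, 0.001]
ft_force: [-0.9, -4.5, 5.1]
width: 0.0208
grip_force: 15.0
time_s: 4.15
ee_pos: [0.3697, -0.2166, 0.0603]
eef_rot: [1.0, 0.01, -0.0, 0.001]
ft_force: [-5.8, -11.4, 0.9]
width: 0.0206
grip_force: 15.0
t 4.15 tcp [ 0.3697 -0.2166  0.0603] z [-0.001 -0.001 -1.   ] close axis deg 91.2 q [-0.67  0.42  1.96 -0.    0.76  0.88] w 0.0206 F [ -5.8 -11.4   0.9] g 15.0
```

```bash
python3 -m creep '[[0,0,0,0,0,0,1],[0,0,0,0,0,0,1],[0,0,0,0,0,0,1],[0,0,0,0,0,0,1],[0,0,0,0,0,0,1]]' >/dev/null; python3 -m creep '[[0,0,0,0,0,0.04,1],[0,0,0,0,0,0.05,1],[0,0,0,0,0,0.05,1],[0,0,0,0,0,0.05,1],[0,0,0,0,0,0,1]]' >/dev/null;  python3 -c "
from h import *;tool();cam('side','s1.png')"; python3 meas.py
```

```text
t 5.2 tcp [ 0.3726 -0.2171  0.2572] z [ 0.008 -0.006 -1.   ] close axis deg 91.2 q [-0.67  0.14  1.69  0.    1.31  0.88] w 0.0912 F [ 1.  -0.9 -1.1] g 0.0
red 281 (array([ 0.594 , -0.3314]), 'flat normal deg', np.int64(34), 'width', np.float64(0.048), 'max', np.float64(0.0523))
walnut 115 (array([ 0.4664, -0.3199]), 'flat normal deg', np.int64(11), 'width', np.float64(0.0352), 'max', np.float64(0.0366))
pale 276 (array([ 0.5873, -0.0958]), 'flat normal deg', np.int64(45), 'width', np.float64(0.048), 'max', np.float64(0.0506))
cup 256 (array([ 0.448 , -0.0966]), 'flat normal deg', np.int64(27), 'width', np.float64(0.0503), 'max', np.float64(0.051))
lid 406 (array([ 0.615 , -0.2098]), 'flat normal deg', np.int64(1), 'width', np.float64(0.0586), 'max', np.float64(0.065))
loose 232 (array([ 0.7576, -0.2671]), 'flat normal deg', np.int64(55), 'width', np.float64(0.0464), 'max', np.float64(0.0508))Traceback (most recent call last):
  File "meas.py", line 23, in <module>
    m,a=blob(red,375,236,8); print('handle top',a,hexa(m,.186))
        ~~~~^^^^^^^^^^^^^^^
  File "meas.py", line 5, in blob
    n,l,s,ce=cv2.connectedComponentsWithStats(m); k=1+np.argmax(s[1:,4])
                                                      ~~~~~~~~~^^^^^^^^^
    return _wrapfunc(a, 'argmax', axis=axis, out=out, **kwds)
    return bound(*args, **kwds)
ValueError: attempt to get argmax of an empty sequence
```

View pics/s1.png

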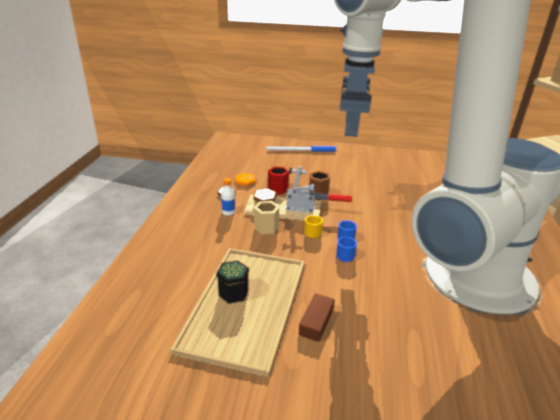

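The handle lies level (side px 340,198), the foot arm is raised at (298,172), and the lid is free at (264,195). Next, over the red pot.

```bash
python3 -m creep '[[0,0,8,0.028,-0.0145,0,1],[0,0,8,0.028,-0.0145,0,1],[0,0,8,0.028,-0.0145,0,1],[0,0,8,0.028,-0.0145,0,1],[0,0,8,0.028,-0.0145,0,1]]' >/dev/null; python3 -m creep '[[0,0,8,0.028,-0.0145,-0.03,1],[0,0,8,0.028,-0.0145,-0.03,1],[0,0,7,0.025,-0.013,-0.03,1],[0,0,0,0,0,0,1]]' >/dev/null
cat > wm.py <<'E'
from h import *
from meas0 import hexw
E
python3 -c "
from h import *;tool();c=cam('wrist','w2.png');print(proj(c,[.594,-.3314,.076]))"
```

```text
t 6.2 tcp [ 0.5907 -0.3292  0.1539] z [-0.007  0.005 -1.   ] close axis deg 154.4 q [-0.6   0.6   1.24  0.    1.31 -0.15] w 0.0912 F [-0.9  0.2 -0.5] g 0.0
[287.30329632 209.4031307 ]
```

View pics/w2.png

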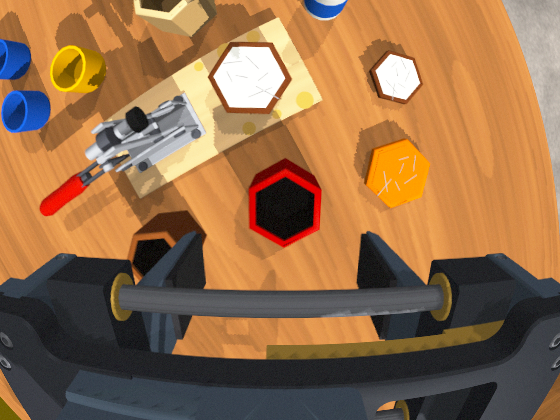

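Red pot opening centre seen at (286,210) against a predicted (287,209), with its flats square to the fingers. Descend and grip.

```bash
python3 -m creep '[[0,0,0,0.0035,-0.002,0,1],[0,0,0,0,0,-0.042,1],[0,0,0,0,0,-0.04,1],[0,0,0,0,0,-0.04,1],[0,0,0,0,0,0,0.6]]' 20 >/dev/null; python3 -m creep '[[0,0,0,0,0,0,0.5],[0,0,0,0,0,0,0.5],[0,0,0,0,0,0,0.5],[0,0,0,0,0,0,0.5],[0,0,0,0,0,0,0.5]]' 20 >/dev/null;  python3 -c "
from h import *;tool()"
```

```text
t 7.25 tcp [ 0.596  -0.3328  0.0421] z [ 0.003 -0.002 -1.   ] close axis deg 154.2 q [-0.6   0.72  1.34 -0.    1.08 -0.15] w 0.0635 F [-2.4  1.1 11.1] g 20.0
```

```bash
python3 -m creep '[[0,0,0,0,0,0.02,0.5],[0,0,0,0,0,0.05,0.5],[0,0,0,0,0,0.05,0.5],[0,0,0,0,0.0,0.05,0.5],[0,0,2,0,0.04,0.04,0.5]]' >/dev/null; python3 -m creep '[[0,0,4,0,0.045,0,0.5],[0,0,4,0,0.045,0,0.5],[0,0,4,0,0.045,0,0.5],[0,0,4,0,0.045,0,0.5],[0,0,4,0,0.045,0,0.5]]' >/dev/null; python3 -m creep '[[0,0,0,0,0.045,0,0.5],[0,0,0,0,0.045,0,0.5],[0,0,0,0,0.04,0,0.5],[0,0,0,0,0,0,0.5],[0,0,0,0,0,0,0.5]]' >/dev/null; python3 -c "
from h import *;tool()"
```

```text
t 8.75 tcp [0.5949 0.0592 0.2459] z [ 0.002 -0.    -1.   ] close axis deg 176.3 q [-0.    0.4   1.33 -0.    1.4   0.06] w 0.0636 F [-0.3 -0.6 -0.7] g 20.0
```

```bash
python3 -m creep '[[0,0,0,0.0055,0.025,0,0.5],[0,0,0,0,0.026,0,0.5],[0,0,0,0,0,-0.05,0.5],[0,0,0,0,0,-0.05,0.5],[0,0,0,0,0,-0.05,0.5]]' >/dev/null; python3 -m creep '[[0,0,0,0,0,-0.02,0.5],[0,0,0,0,0,0,0.5],[0,0,0,0,0,0,0.5]]' >/dev/null; python3 -c "
from h import *;tool()"
```

```text
t 9.55 tcp [0.6012 0.1086 0.0759] z [ 0.001 -0.    -1.   ] close axis deg 176.1 q [ 0.08  0.59  1.5  -0.    1.04  0.15] w 0.0639 F [ 1.3 -0.2 -1.2] g 20.0
```

```bash
python3 -m creep '[[0,0,0,-0.001,0.002,-0.012,0.5],[0,0,0,0,0,-0.008,0.5],[0,0,0,0,0,-0.003,0.5],[0,0,0,0,0,0,0.5],[0,0,0,0,0,0,0.5]]'; python3 -m creep '[[0,0,0,0,0,0,0.95],[0,0,0,0,0,0,0.95],[0,0,0,0,0,0,0.95],[0,0,0,0,0,0,0.95]]'; python3 -m creep '[[0,0,0,0,0,0.03,1],[0,0,0,0,0,0.05,1],[0,0,0,0,0,0.05,1],[0,0,0,0,0,0.05,1],[0,0,0,0,0,0,1]]' >/dev/null; python3 -c "
from h import *;tool();cam('top','t2.png');cam('wrist','w3.png')"
```

```text
time_s: 10.05
ee_pos: [0.5994, 0.1115, 0.0518]
eef_rot: [0.73, 0.683, 0.0, 0.0]
ft_force: [-0.3, 0.2, -0.5]
width: 0.0636
grip_force: 20.0
time_s: 10.45
ee_pos: [0.5993, 0.1114, 0.0518]
eef_rot: [0.73, 0.683, 0.0, 0.0]
ft_force: [-0.2, -0.6, -0.7]
width: 0.0863
grip_force: 0.0
t 10.95 tcp [0.6025 0.1118 0.2389] z [ 0.011  0.001 -1.   ] close axis deg 176.2 q [0.09 0.43 1.31 0.   1.39 0.15] w 0.0911 F [0.7 0.2 0.5] g 0.0
```

View pics/w3.png

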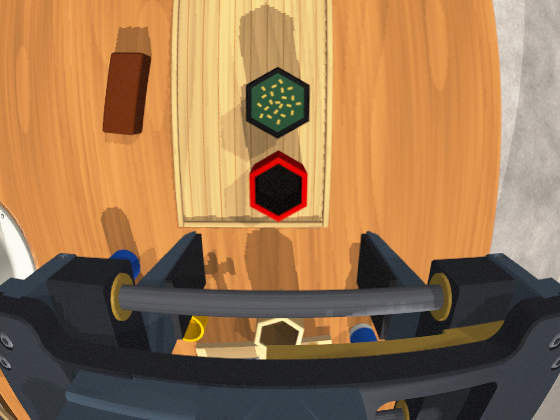

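Red pot stands at (278,187) beside the black caddy (278,103), upright on the tray, with a clear gap. Next the yellow cup.

```bash
python3 -m creep '[[0,0,0,-0.031,-0.042,0,1],[0,0,0,-0.031,-0.042,0,1],[0,0,0,-0.031,-0.042,0,1],[0,0,0,-0.031,-0.042,0,1],[0,0,0,-0.031,-0.042,0,1]]' >/dev/null; python3 -m creep '[[0,0,0,0,0,-0.04,1],[0,0,0,0,0,-0.04,1],[0,0,0,0,0,0,1],[0,0,0,0,0,0,1]]' >/dev/null
python3 - <<'E'
from h import *
tool();c=cam('wrist','w4.png');h=cv2.cvtColor(c['img'],cv2.COLOR_BGR2HSV)
print(proj(c,[.448,-.0966,.05]))
m=((h[:,:,0]>20)&(h[:,:,0]<34)&(h[:,:,1]>160)).astype(np.uint8); m[245:]=0
n,l,s,ce=cv2.connectedComponentsWithStats(m);k=1+np.argmax(s[1:,4]);print(s[k],ce[k])
E
```

```text
t 11.95 tcp [ 0.4502 -0.0894  0.1515] z [-0.003  0.001 -1.   ] close axis deg 176.2 q [-0.33  0.31  1.78 -0.    1.05 -0.26] w 0.0911 F [0.6 0.5 0.2] g 0.0
[280.44139448 209.64458633]
[ 253  175   54   59 2475] [279.22747475 204.7220202 ]
```

View pics/w4.png

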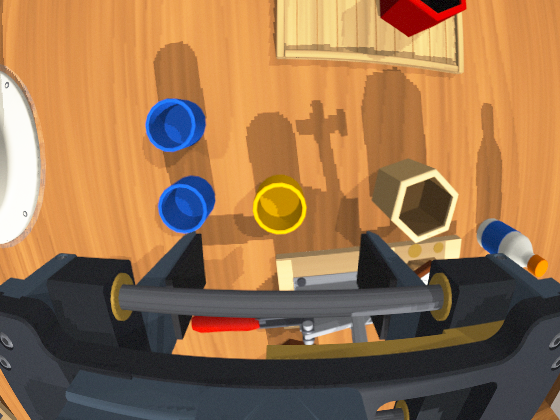

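Cup rim at (280,208), within a pixel of the prediction. The blue cup is about 38 px to its left, so I'll narrow the opening before going down.

```bash
python3 -m creep '[[0,0,0,-0.002,-0.007,0,0.75],[0,0,0,0,0,-0.02,0.75],[0,0,0,0,0,-0.04,0.75],[0,0,0,0,0,-0.04,0.75],[0,0,0,0,0,-0.037,0.75]]' 12 >/dev/null; python3 -m creep '[[0,0,0,0,0,0,0.75],[0,0,0,0,0,0,0.4],[0,0,0,0,0,0,0.4],[0,0,0,0,0,0,0.4],[0,0,0,0,0,0,0.4]]' 12; python3 -m creep '[[0,0,0,0,0,0,0.4],[0,0,0,0,0,0,0.4]]' 12
```

```text
time_s: 13.0
ee_pos: [0.4501, -0.0971, 0.0164]
eef_rot: [0.73, 0.683, 0.001, 0.002]
ft_force: [-0.4, 0.1, 12.1]
width: 0.0503
grip_force: 12.0
time_s: 13.2
ee_pos: [0.4501, -0.0971, 0.0165]
eef_rot: [0.73, 0.683, 0.001, 0.002]
ft_force: [-0.5, -0.2, 12.7]
width: 0.0505
grip_force: 12.0
```

```bash
python3 -m creep '[[0,0,0,0,0,0.02,0.4],[0,0,0,0,0,0.05,0.4],[0,0,0,0,0,0.05,0.4],[0,0,0,0.01,0.04,0.01,0.4],[0,0,0,0.012,0.045,0,0.4]]' >/dev/null; python3 -m creep '[[0,0,0,0.012,0.045,0,0.4],[0,0,0,0.012,0.045,0,0.4],[0,0,0,0.012,0.045,0,0.4],[0,0,0,0.011,0.042,0,0.4],[0,0,0,0,0,0,0.4]]' >/dev/null;python3 -m creep '[[0,0,0,0,0,-0.04,0.4],[0,0,0,0,0,-0.04,0.4],[0,0,0,0,0,0,0.4],[0,0,0,0,0,0,0.4]]'
```

```text
time_s: 14.6
ee_pos: [0.5178, 0.165, 0.0659]
eef_rot: [0.73, 0.683, -0.0, -0.0]
ft_force: [0.7, 1.0, -0.0]
width: 0.0505
grip_force: 12.0
```

```bash
python3 -m creep '[[0,0,0,0,0,-0.025,0.4],[0,0,0,0,0,-0.01,0.4],[0,0,0,0,0,-0.004,0.4],[0,0,0,0,0,0,0.4],[0,0,0,0,0,0,0.4]]';python3 -m creep '[[0,0,0,0,0,0,0.7],[0,0,0,0,0,0,0.7],[0,0,0,0,0,0,0.7],[0,0,0,0,0,0.03,0.7],[0,0,0,0,0,0.05,0.7]]' >/dev/null; python3 -m creep '[[0,0,0,0,0,0.05,1],[0,0,0,0,0,0.05,1],[0,0,0,0,0,0.03,1],[0,0,0,0,0,0,1],[0,0,0,0,0,0,1]]'
```

```text
time_s: 15.1
ee_pos: [0.5184, 0.1654, 0.0267]
eef_rot: [0.73, 0.683, 0.0, 0.0]
ft_force: [-1.1, -0.5, -1.0]
width: 0.0504
grip_force: 12.0
time_s: 16.1
ee_pos: [0.5179, 0.1653, 0.236]
eef_rot: [0.73, 0.683, 0.0, 0.0]
ft_force: [-0.3, 0.2, -1.1]
width: 0.0915
grip_force: 0.0
```

```bash
python3 -m creep '[[0,0,0,-0.005,-0.041,0.01,1],[0,0,0,-0.005,-0.041,0.01,1],[0,0,0,-0.005,-0.041,0,1],[0,0,0,-0.005,-0.041,0,1],[0,0,0,-0.005,-0.041,0,1]]' >/dev/null; python3 -m creep '[[0,0,2,-0.005,-0.041,0,1],[0,0,3,-0.005,-0.041,0,1],[0,0,3,-0.005,-0.041,0,1],[0,0,3,-0.005,-0.041,0,1],[0,0,3,-0.005,-0.041,0,1]]' >/dev/null;  python3 -m creep '[[0,0,0,-0.007,-0.041,0,1],[0,0,0,-0.006,-0.041,0,1],[0,0,0,0,0,-0.04,1],[0,0,0,0,0,-0.04,1],[0,0,0,0,0,0,1]]' >/dev/null
python3 - <<'E'
from h import *
tool();c=cam('wrist','w5.png')
print(proj(c,[.4552,-.3273,.076]))
E
```

```text
t 17.6 tcp [ 0.4516 -0.3243  0.17  ] z [-0.008  0.007 -1.   ] close axis deg 10.1 q [-0.73  0.42  1.53 -0.    1.2  -0.91] w 0.0911 F [-1.5  0.7  0.3] g 0.0
[285.72745348 209.00719545]
```

View pics/w5.png

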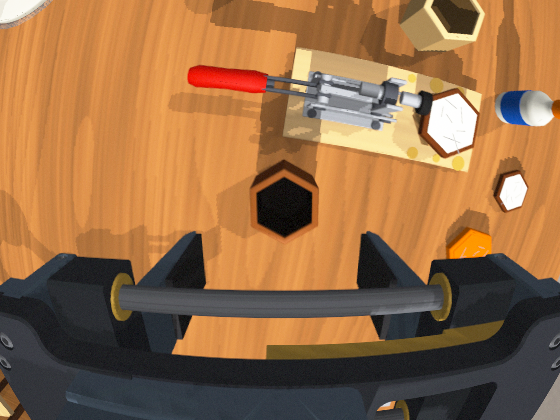

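Walnut opening centre at (285,207), within 2 px of the prediction, with flats square to the fingers. Grip it.

```bash
python3 -m creep '[[0,0,0,0.003,-0.003,0,1],[0,0,0,0,0,-0.045,1],[0,0,0,0,0,-0.045,1],[0,0,0,0,0,-0.038,1],[0,0,0,0,0,0,0.6]]' 20 >/dev/null; python3 -m creep '[[0,0,0,0,0,0,0.5],[0,0,0,0,0,0,0.5],[0,0,0,0,0,0,0.5],[0,0,0,0,0,0,0.5],[0,0,0,0,0,0,0.5]]' 20 >/dev/null;  python3 -c "
from h import *;tool()"
```

```text
t 18.65 tcp [ 0.4584 -0.3303  0.049 ] z [ 0.002 -0.002 -1.   ] close axis deg 10.2 q [-0.73  0.58  1.64 -0.    0.92 -0.91] w 0.0469 F [2.  0.3 7.8] g 4.0
```

Width reads 47 mm, not 64, so I'll look.

Run:
```python
from h import *
tool();c=cam('wrist','w6.png');d=cam('side')
b=np.vstack([c['img'][150:330,100:460]]);s=cv2.resize(d['img'][140:230,200:380],(720,360))
cv2.imwrite('pics/w6.png',np.vstack([cv2.resize(b,(480,240)),cv2.resize(s,(480,240))]))
```

```text
t 18.65 tcp [ 0.4584 -0.3303  0.049 ] z [ 0.002 -0.002 -1.   ] close axis deg 10.2 q [-0.73  0.58  1.64 -0.    0.92 -0.91] w 0.0469 F [2.  0.3 7.8] g 4.0
```

View pics/w6.png

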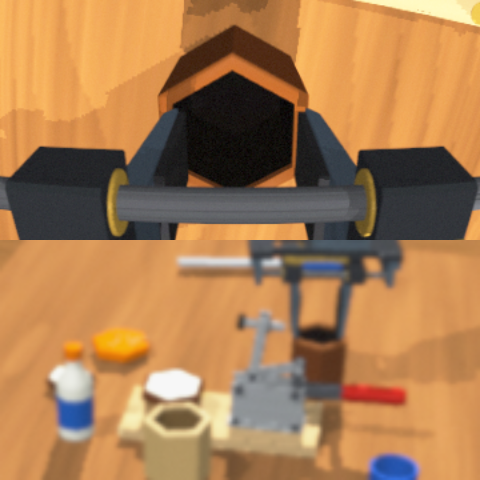

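Run:
```python
from h import *
c=cam('wrist');d=cam('top','t3.png')
for k in range(6):
    a=np.radians(40+60*k)
    p=[.4552+.030*np.cos(a),-.3273+.030*np.sin(a),.076]; print(k,(proj(c,p)-[100,150])*1.333)
for u,v in ((233,72),(293,103),(293,163),(236,190),(175,155),(172,108)):
    print(onz(c,100+u/1.333,150+v/1.333,.076).round(4))
```

```text
0 [298.13854299 107.11434556]
1 [236.32287508  72.72626555]
2 [174.78860656 107.04124789]
3 [178.48171964 169.82087115]
4 [236.68803593 198.78952929]
5 [294.79503807 169.95107895]
[ 0.4486 -0.2977  0.076 ]
[ 0.4756 -0.3066  0.076 ]
[ 0.4818 -0.3342  0.076 ]
[ 0.4593 -0.3522  0.076 ]
[ 0.4298 -0.3395  0.076 ]
[ 0.4259 -0.3177  0.076 ]
```

```bash
python3 -m creep '[[0,0,0,0,0,0,0.5],[0,0,0,0,0,0,0.5],[0,0,0,0,0,0,0.5]]' 20
python3 - <<'E'
from h import *
tool();c=cam('wrist')
cv2.imwrite('pics/w7.png',cv2.resize(c['img'][170:310,180:380],(800,560),interpolation=cv2.INTER_CUBIC))
E
```

```text
time_s: 19.15
ee_pos: [0.4589, -0.3303, 0.049]
eef_rot: [0.642, 0.767, 0.0, 0.001]
ft_force: [1.9, 0.8, 9.3]
width: 0.0461
grip_force: 4.9
t 19.15 tcp [ 0.4589 -0.3303  0.049 ] z [ 0.002 -0.002 -1.   ] close axis deg 10.2 q [-0.73  0.58  1.64  0.    0.92 -0.91] w 0.0461 F [1.9 0.8 9.3] g 4.9
```

View pics/w7.png

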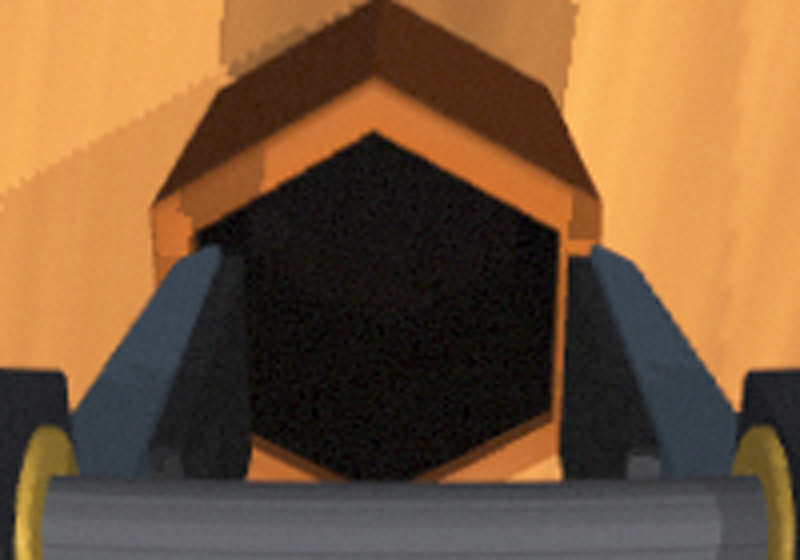

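Run:
```python
from h import *
c=cam('wrist');s=ctrl.get_state();R=Ro.from_quat(s['eef_rot']).as_matrix();p=np.array(s['ee_pos'])
print(-c['R'].T@c['t'])
for dy in (-.023,-.0365,.023,.0365):
  for dx in (-.016,.016): print(dy,dx,[((proj(c,p+R@[dx,dy,-z])-[180,170])*4).round() for z in (0,.027)])
d=cam('top');im=d['img'];u,v=proj(d,[.4552,-.3273,.05]).astype(int);print(u,v)
cv2.imwrite('pics/t4.png',cv2.resize(im[v-30:v+30,u-40:u+40],(800,600),interpolation=cv2.INTER_CUBIC))
e=cam('side');u,v=proj(e,[.4552,-.3273,.05]).astype(int);print(u,v)
a=cv2.resize(e['img'][v-40:v+35,u-50:u+50],(800,600),interpolation=cv2.INTER_CUBIC)
cv2.imwrite('pics/s4.png',a)
for dy in(-.023,.023): print((proj(e,p+R@[0,dy,0])-[u-50,v-40])*8)
```

```text
[ 0.44312041 -0.25054084  0.24630987]
-0.023 -0.016 [array([273., 379.]), array([257., 457.])]
-0.023 0.016 [array([266., 199.]), array([247., 259.])]
-0.0365 -0.016 [array([194., 378.]), array([169., 455.])]
-0.0365 0.016 [array([183., 199.]), array([153., 258.])]
0.023 -0.016 [array([545., 378.]), array([563., 456.])]
0.023 0.016 [array([553., 198.]), array([574., 258.])]
0.0365 -0.016 [array([624., 377.]), array([652., 454.])]
0.0365 0.016 [array([635., 198.]), array([667., 257.])]
408 242
318 181
[450.12751099 326.68564532]
[339.59691181 324.2465953 ]
```

View pics/s4.png

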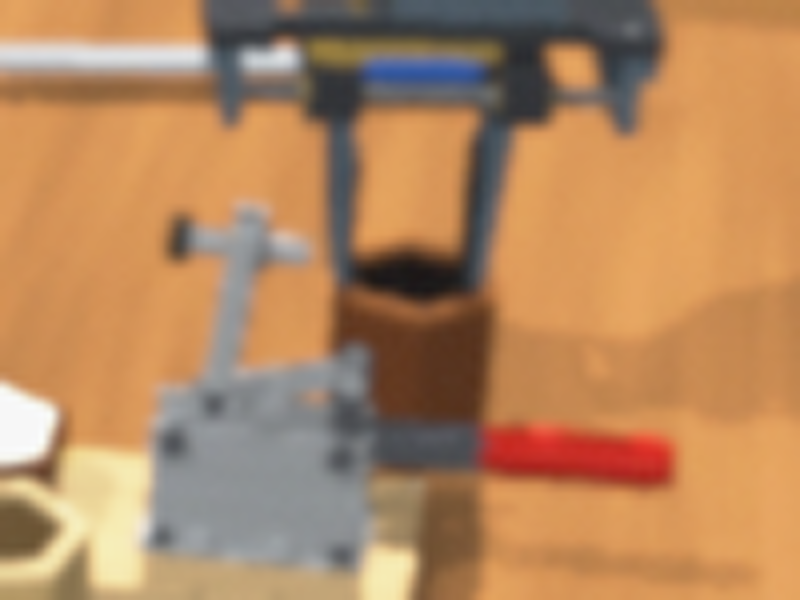

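Both fingers now coincide with the walls, so this isn't a sound grasp. I'll open and read again.

```bash
python3 -m creep '[[0,0,0,0,0,0,1],[0,0,0,0,0,0,1],[0,0,0,0,0,0,1],[0,0,0,0,0,0,1],[0,0,0,0,0,0,1]]' 10;python3 -m creep '[[0,0,0,0,0,0,1],[0,0,0,0,0,0,1]]'
python3 - <<'E'
from h import *
c=cam('wrist','w8.png')
cv2.imwrite('pics/w8.png',cv2.resize(c['img'][150:330,140:420],(784,504),interpolation=cv2.INTER_CUBIC))
E
```

```text
time_s: 19.85
ee_pos: [0.4585, -0.3304, 0.0487]
eef_rot: [0.642, 0.767, -0.0, 0.001]
ft_force: [-0.5, -0.6, 3.2]
width: 0.0827
grip_force: 1.5
time_s: 20.05
ee_pos: [0.458, -0.33, 0.0481]
eef_rot: [0.642, 0.767, -0.0, 0.0]
ft_force: [-0.6, -2.3, 3.3]
width: 0.0907
grip_force: 2.0
```

View pics/w8.png

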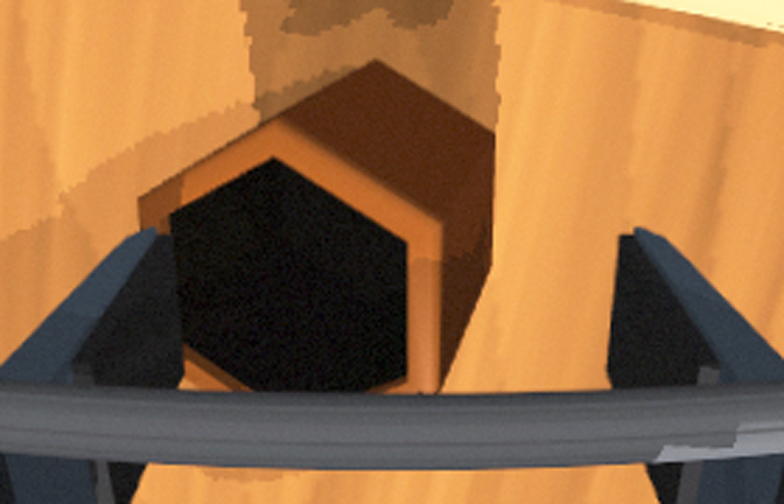

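```bash
python3 -m creep '[[0,0,0,0,0,0,0.96],[0,0,0,0,0,0.01,0.96],[0,0,0,0,0,0.01,0.96],[0,0,0,0,0,0.01,0.96],[0,0,0,0,0,0,0.96]]';python3 -m creep '[[0,0,0,0,0,0.02,0.96],[0,0,0,0,0,0.03,0.96],[0,0,0,0,0,0.03,0.96],[0,0,0,0,0,0.03,0.96],[0,0,0,0,0,0,0.96]]'
python3 - <<'E'
from h import *
c=cam('wrist');e=cam('side')
cv2.imwrite('pics/w9.png',np.vstack([c['img'][100:330,80:480],cv2.resize(e['img'][120:220,250:400],(400,266))]))
E
```

```text
time_s: 20.6
ee_pos: [0.4585, -0.3302, 0.0794]
eef_rot: [0.642, 0.767, 0.0, 0.001]
ft_force: [0.1, 0.5, -0.1]
width: 0.0876
grip_force: 0.0
time_s: 21.1
ee_pos: [0.4593, -0.331, 0.1914]
eef_rot: [0.642, 0.767, -0.0, 0.003]
ft_force: [-0.1, 0.4, -0.0]
width: 0.0872
grip_force: 0.0
```

View pics/w9.png

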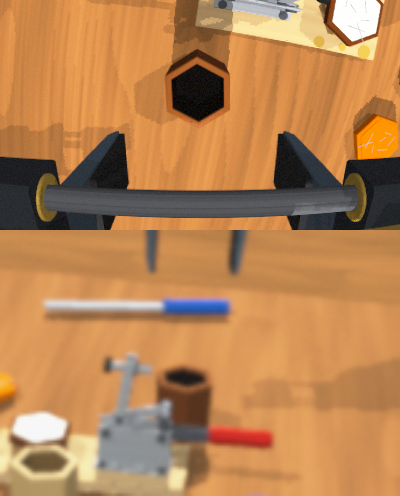

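The walnut stands upright and unharmed. I've now viewed 15 pictures, one over the cap of 14, so I'll view no more and work from numbers only. Re-measure the walnut from both views.

```bash
cat > hx.py <<'E'
from h import *
def opening(c,xy,z=.076,r=.034,mask=None,win=45):
    u,v=proj(c,[*xy,z]).astype(int); h=cv2.cvtColor(c['img'],cv2.COLOR_BGR2HSV)
    b=(h[:,:,2]<60).astype(np.uint8) if mask is None else mask(h).astype(np.uint8)
    m=np.zeros_like(b); s=np.s_[max(v-win,0):v+win,max(u-win,0):u+win]; m[s]=b[s]
    n,l,st,ce=cv2.connectedComponentsWithStats(m); k=1+np.argmax(st[1:,4])
    cs,_=cv2.findContours((l==k).astype(np.uint8),0,1); p=cv2.convexHull(max(cs,key=cv2.contourArea))[:,0]
    w=np.array([onz(c,a,b_,z)[:2] for a,b_ in p]).astype(np.float64)
    M=cv2.moments((w*1e4).astype(np.float32)[:,None]); q=np.array([M['m10'],M['m01']])/M['m00']/1e4
    wd=[np.mean([np.ptp(w@[np.cos(np.radians(t+k*60)),np.sin(np.radians(t+k*60))]) for k in range(3)]) for t in np.arange(0,60,.5)]
    print(c['n'],'px',ce[k].round(1),'area',st[k,4],'centre',q.round(4),'flat deg',np.argmin(wd)*.5,'w',round(min(wd),4),'max',round(max(wd),4)); return q
E
python3 - <<'E'
from hx import *
tool()
for n in('wrist','top'):opening(cam(n),(.452,-.326),win=45 if n=='wrist' else 14)
E
```

```text
t 21.2 tcp [ 0.4579 -0.3298  0.1879] z [ 0.001 -0.001 -1.   ] close axis deg 10.2 q [-0.73  0.41  1.5   0.    1.24 -0.91] w 0.0875 F [ 0.5  1.6 -1.5] g 0.0
wrist px [279.  195.1] area 2189 centre [ 0.4545 -0.3263] flat deg 11.0 w 0.05 max 0.0567
top px [411.2 242. ] area 304 centre [ 0.4569 -0.3282] flat deg 13.0 w 0.0488 max 0.0548
```

```bash
python3 -m creep '[[0,0,1.5,-0.0025,0.0025,0,1],[0,0,0,0,0,-0.03,1],[0,0,0,0,0,0,1],[0,0,0,0,0,0,1]]' 20;python3 -m creep '[[0,0,0,0,0,-0.04,1],[0,0,0,0,0,-0.04,1],[0,0,0,0,0,-0.04,1],[0,0,0,0,0,0,1],[0,0,0,0,0,0,1]]';python3 -m creep '[[0,0,0,0,0,0,0.72],[0,0,0,0,0,0,0.72],[0,0,0,0,0,0,0.72],[0,0,0,0,0,0,0.72]]'
```

```text
time_s: 21.7
ee_pos: [0.4548, -0.3267, 0.1573]
eef_rot: [0.631, 0.775, 0.0, -0.001]
ft_force: [-0.1, -0.1, -0.5]
width: 0.0917
grip_force: 0.0
time_s: 22.2
ee_pos: [0.4556, -0.3275, 0.0388]
eef_rot: [0.631, 0.775, 0.0, -0.0]
ft_force: [0.4, 0.4, 0.7]
width: 0.0913
grip_force: 0.0
time_s: 22.6
ee_pos: [0.4557, -0.3275, 0.0385]
eef_rot: [0.632, 0.775, -0.0, 0.001]
ft_force: [-0.5, 0.4, -0.2]
width: 0.0662
grip_force: 0.0
```

```bash
python3 -m creep '[[0,0,0,0,0,0,0.66],[0,0,0,0,0,0,0.66],[0,0,0,0,0,0,0.66]]' 15;python3 -m creep '[[0,0,0,0,0,0,0.62],[0,0,0,0,0,0,0.62],[0,0,0,0,0,0,0.62]]' 15
```

```text
time_s: 22.9
ee_pos: [0.4556, -0.3274, 0.0383]
eef_rot: [0.632, 0.775, -0.0, 0.0]
ft_force: [-0.9, 0.6, 8.3]
width: 0.0639
grip_force: 15.0
time_s: 23.2
ee_pos: [0.4556, -0.3274, 0.0383]
eef_rot: [0.632, 0.775, -0.0, 0.0]
ft_force: [-0.2, 0.3, 8.6]
width: 0.0636
grip_force: 15.0
```

```bash
python3 -m creep '[[0,0,0,0,0,0.02,0.62],[0,0,0,0,0,0.045,0.62],[0,0,0,0,0,0.045,0.62],[0,0,0,0,0,0.045,0.62],[0,0,0,0,0,0.045,0.62]]' 20;python3 -m creep '[[0,0,-2,0.012,0.03,0,0.62],[0,0,-3.5,0.012,0.045,0,0.62],[0,0,-3.5,0.012,0.045,0,0.62],[0,0,-3.5,0.012,0.045,0,0.62],[0,0,-3.5,0.012,0.045,0,0.62]]' >/dev/null;python3 -m creep '[[0,0,0,0.012,0.045,0,0.62],[0,0,0,0.012,0.045,0,0.62],[0,0,0,0.012,0.045,0,0.62],[0,0,0,0.012,0.045,0,0.62],[0,0,0,0.012,0.045,0,0.62]]' >/dev/null;python3 -m creep '[[0,0,0,0.012,0.045,0,0.62],[0,0,0,0.012,0.045,0,0.62],[0,0,0,0.01,0.045,0,0.62],[0,0,0,0,0,0,0.62],[0,0,0,0,0,0,0.62]]' >/dev/null;python3 -c "
from h import *;tool()"
```

```text
time_s: 23.7
ee_pos: [0.4549, -0.3268, 0.2396]
eef_rot: [0.632, 0.775, -0.0, -0.0]
ft_force: [1.1, -0.2, -0.8]
width: 0.0639
grip_force: 20.0
t 25.2 tcp [0.6089 0.2435 0.2371] z [-0.001 -0.001 -1.   ] close axis deg 175.8 q [ 0.29  0.5   1.19 -0.    1.45  0.36] w 0.0642 F [-0.4 -0.3 -1.4] g 20.0
```

```bash
python3 -m creep '[[0,0,0,0.0055,0.03,0,0.62],[0,0,0,0,0.032,0,0.62],[0,0,0,0,0,-0.045,0.62],[0,0,0,0,0,-0.045,0.62],[0,0,0,0,0,-0.045,0.62]]' >/dev/null;python3 -m creep '[[0,0,0,0,0,-0.025,0.62],[0,0,0,0,0,0,0.62],[0,0,0,0,0,0,0.62]]'
```

```text
time_s: 26.0
ee_pos: [0.6153, 0.3039, 0.0786]
eef_rot: [0.734, 0.68, 0.0, 0.0]
ft_force: [1.0, -0.6, -0.6]
width: 0.0638
grip_force: 20.0
```

```bash
python3 -m creep '[[0,0,0,-0.001,0.002,-0.015,0.62],[0,0,0,0,0,-0.01,0.62],[0,0,0,0,0,-0.005,0.62],[0,0,0,0,0,0,0.62],[0,0,0,0,0,0,0.62]]';python3 -m creep '[[0,0,0,0,0,0,0.95],[0,0,0,0,0,0,0.95],[0,0,0,0,0,0,0.95],[0,0,0,0,0,0,0.95]]'; python3 -m creep '[[0,0,0,0,0,0.03,1],[0,0,0,0,0,0.05,1],[0,0,0,0,0,0.05,1],[0,0,0,0,0,0.05,1],[0,0,0,0,0,0,1]]'
python3 - <<'E'
from hx import *
tool();c=cam('wrist')
opening(c,(.6143,.3058),.086); opening(c,(.6073,.2081),.086,mask=lambda h:(h[:,:,0]>35)&(h[:,:,0]<95)&(h[:,:,1]>60),win=35)
opening(c,(.6,.1104),.086,win=30)
E
```

```text
time_s: 26.5
ee_pos: [0.6138, 0.3068, 0.0477]
eef_rot: [0.733, 0.68, -0.0, 0.0]
ft_force: [0.3, -0.4, -1.0]
width: 0.0636
grip_force: 20.0
time_s: 26.9
ee_pos: [0.6138, 0.3068, 0.0478]
eef_rot: [0.733, 0.68, 0.0, 0.0]
ft_force: [-0.1, 0.2, 0.1]
width: 0.0865
grip_force: 0.0
time_s: 27.4
ee_pos: [0.6169, 0.3081, 0.2357]
eef_rot: [0.733, 0.68, 0.005, 0.002]
ft_force: [0.4, 0.2, 0.9]
width: 0.091
grip_force: 0.0
t 27.4 tcp [0.6169 0.3081 0.2357] z [ 0.011  0.004 -1.   ] close axis deg 175.7 q [ 0.38  0.55  1.11 -0.    1.47  0.45] w 0.091 F [0.4 0.2 0.9] g 0.0
wrist px [276.5 191.6] area 1757 centre [0.6127 0.3077] flat deg 55.5 w 0.0499 max 0.0564
wrist px [275.7 271.2] area 1337 centre [0.6038 0.2109] flat deg 54.0 w 0.0577 max 0.061
wrist px [277.5 333.3] area 809 centre [0.5983 0.1176] flat deg 56.0 w 0.0482 max 0.051
```

Run:
```python
from hx import *
e=cam('side'); o=None
for n,(u,v) in dict(foot=(180,240),armtop=(250,210),pivot=(213,400),frontplate=(150,470)).items():
    p,d=ray(e,268+u/8,141+v/8); t=(-.212-p[1])/d[1]; print(n,(p+t*d).round(4))
t=cam('top')
opening(t,(.615,-.2098),.056,mask=lambda h:(h[:,:,1]<60)&(h[:,:,2]>150),win=16)
opening(t,(.6127,.3077),.086,win=14); opening(t,(.6,.1104),.086,win=14)
opening(t,(.607,.208),.086,mask=lambda h:(h[:,:,0]>35)&(h[:,:,0]<95)&(h[:,:,1]>60),win=16)
opening(t,(.519,.165),.06,mask=lambda h:(h[:,:,0]>18)&(h[:,:,0]<36)&(h[:,:,1]>125),win=14)
```

```text
foot [ 0.5351 -0.212   0.1387]
armtop [ 0.5093 -0.212   0.1541]
pivot [ 0.5195 -0.212   0.0714]
frontplate [ 0.5429 -0.212   0.037 ]
top px [364.1 183.7] area 402 centre [ 0.6148 -0.2098] flat deg 1.0 w 0.0583 max 0.065
top px [171.8 181.3] area 295 centre [0.6149 0.3055] flat deg 57.5 w 0.049 max 0.054
top px [244.9 186.9] area 294 centre [0.6003 0.111 ] flat deg 57.0 w 0.0485 max 0.0535
top px [208.9 184.4] area 307 centre [0.6061 0.2069] flat deg 57.5 w 0.0577 max 0.0637
top px [225.8 218.5] area 316 centre [0.518  0.1637] flat deg 15.5 w 0.0528 max 0.0537
```

The tray items all measure in place: from the caddy, walnut +99 mm, red −96 mm, cup about −50 mm across and −85 mm in front. The raised foot is at x≈0.535, z≈0.14, so I'll grip the lid along 121° to keep the gripper body clear of it.

```bash
python3 -m creep '[[0,0,-4.5,0,-0.043,0.01,1],[0,0,-4.5,0,-0.043,0.01,1],[0,0,-4.5,0,-0.043,0,1],[0,0,-4.5,0,-0.043,0,1],[0,0,-4.5,0,-0.043,0,1]]' >/dev/null;python3 -m creep '[[0,0,-4.5,0,-0.043,0,1],[0,0,-4.5,0,-0.043,0,1],[0,0,-4.5,0,-0.043,0,1],[0,0,-4.5,0,-0.043,0,1],[0,0,-4.5,0,-0.043,0,1]]' >/dev/null;python3 -m creep '[[0,0,-4.5,0,-0.043,0,1],[0,0,-4.5,0,-0.043,0,1],[0,0,0,0,0,0,1],[0,0,0,0,0,0,1]]' >/dev/null
python3 - <<'E'
from hx import *
tool();c=cam('wrist')
opening(c,(.6148,-.2098),.051,mask=lambda h:(h[:,:,1]<60)&(h[:,:,2]>120),win=45)
E
```

```text
t 28.95 tcp [ 0.6129 -0.2098  0.2458] z [-0.003  0.001 -1.   ] close axis deg 121.6 q [-0.42  0.48  1.2   0.    1.46  0.6 ] w 0.0912 F [-1.   1.1 -0.1] g 0.0
wrist px [281.5 180.2] area 1843 centre [ 0.6136 -0.2089] flat deg 1.5 w 0.0574 max 0.0647
```

```bash
python3 -m creep '[[0,0,-0.3,0.0012,0.0005,-0.045,1],[0,0,0,0,0,-0.045,1],[0,0,0,0,0,-0.045,1],[0,0,0,0,0,-0.03,1],[0,0,0,0,0,0,1]]' >/dev/null;python3 -m creep '[[0,0,0,0,0,0,1],[0,0,0,0,0,-0.02,0.9],[0,0,0,0,0,-0.014,0.85],[0,0,0,0,0,-0.01,0.8],[0,0,0,0,0,0,0.8]]'; python3 -c "
from h import *;tool()"
```

```text
time_s: 30.0
ee_pos: [0.6146, -0.2084, 0.0381]
eef_rot: [0.963, 0.27, -0.0, -0.0]
ft_force: [-0.9, 0.4, 0.7]
width: 0.0732
grip_force: 0.0
t 30.0 tcp [ 0.6146 -0.2084  0.0381] z [-0.001  0.001 -1.   ] close axis deg 121.4 q [-0.42  0.69  1.43  0.    1.03  0.6 ] w 0.0732 F [-0.9  0.4  0.7] g 0.0
```

```bash
python3 -m creep '[[0,0,0,0,0,-0.005,0.8],[0,0,0,0,0,0,0.74],[0,0,0,0,0,0,0.7],[0,0,0,0,0,0,0.68],[0,0,0,0,0,0,0.68]]' 15;python3 -m creep '[[0,0,0,0,0,0,0.68],[0,0,0,0,0,0,0.68]]'
```

```text
time_s: 30.5
ee_pos: [0.6151, -0.2088, 0.034]
eef_rot: [0.963, 0.27, 0.0, 0.0]
ft_force: [-0.2, -0.2, 0.7]
width: 0.0619
grip_force: 0.0
time_s: 30.7
ee_pos: [0.615, -0.2087, 0.0337]
eef_rot: [0.963, 0.27, 0.0, 0.0]
ft_force: [-0.3, -0.3, 0.1]
width: 0.062
grip_force: 0.0
```

Fingers closed to 62 mm with no force. Checked against the earlier crop, the open fingertips sit about 20 mm behind the stated TCP, so they were just above the lid. That also explains the slip on the walnut. Open, go 14 mm lower and close again.

```bash
python3 -m creep '[[0,0,0,0,0,0.008,0.9],[0,0,0,0,0,0,0.9],[0,0,0,0,0,0,0.9],[0,0,0,0,0,0,0.9],[0,0,0,0,0,0,0.9]]' >/dev/null
python3 - <<'E'
from hx import *
tool();t=cam('wrist')
opening(t,(.6148,-.2098),.051,mask=lambda h:(h[:,:,1]<60)&(h[:,:,2]>120),win=60)
E
python3 -m creep '[[0,0,0,0,0,-0.01,0.9],[0,0,0,0,0,-0.008,0.9],[0,0,0,0,0,-0.004,0.9],[0,0,0,0,0,0,0.9]]'
```

```text
t 31.2 tcp [ 0.6149 -0.2087  0.0416] z [-0.  0. -1.] close axis deg 121.4 q [-0.42  0.68  1.42 -0.    1.03  0.6 ] w 0.0824 F [-0.2 -0.5  0.4] g 0.0
wrist px [281.9 246. ] area 6513 centre [ 0.6142 -0.2098] flat deg 1.5 w 0.0589 max 0.0642
time_s: 31.65
ee_pos: [0.6144, -0.2085, 0.0185]
eef_rot: [0.963, 0.27, -0.001, -0.001]
ft_force: [-0.2, -0.1, -0.4]
width: 0.0817
grip_force: 0.0
```

```bash
python3 -m creep '[[0,0,0,0,0,0,0.78],[0,0,0,0,0,0,0.74],[0,0,0,0,0,0,0.7],[0,0,0,0,0,0,0.68],[0,0,0,0,0,0,0.68]]' 15;python3 -m creep '[[0,0,0,0,0,0,0.66],[0,0,0,0,0,0,0.66],[0,0,0,0,0,0,0.66]]'
```

```text
time_s: 32.15
ee_pos: [0.6152, -0.2088, 0.0199]
eef_rot: [0.963, 0.27, 0.0, 0.0]
ft_force: [0.5, -1.0, 2.5]
width: 0.0677
grip_force: 15.0
time_s: 32.45
ee_pos: [0.6152, -0.2088, 0.0199]
eef_rot: [0.963, 0.27, 0.0, 0.0]
ft_force: [0.2, 0.6, 5.2]
width: 0.0682
grip_force: 15.0
```

Lid gripped at 68 mm. Lift and carry it to the walnut.

```bash
python3 -m creep '[[0,0,0,0,0,0.01,0.66],[0,0,0,0,0,0.02,0.66],[0,0,0,0,0,0.045,0.66],[0,0,0,0,0,0.045,0.66],[0,0,0,0,0,0.045,0.66]]' 20;python3 -m creep '[[0,0,0,0,0.02,0.04,0.66],[0,0,4.5,0,0.04,0.01,0.66],[0,0,4.5,0,0.042,0,0.66],[0,0,4.5,0,0.042,0,0.66],[0,0,4.5,0,0.042,0,0.66]]' >/dev/null;python3 -m creep '[[0,0,4.5,0,0.042,0,0.66],[0,0,4.5,0,0.042,0,0.66],[0,0,4.5,0,0.042,0,0.66],[0,0,4.5,0,0.042,0,0.66],[0,0,4.5,0,0.042,0,0.66]]' >/dev/null;python3 -m creep '[[0,0,4.5,0,0.042,0,0.66],[0,0,4.5,0,0.042,0,0.66],[0,0,4.5,0,0.04,0,0.66],[0,0,0,0,0,0,0.66],[0,0,0,0,0,0,0.66]]' >/dev/null;python3 -c "
from h import *;tool()"
```

```text
time_s: 32.95
ee_pos: [0.6145, -0.2085, 0.1869]
eef_rot: [0.963, 0.27, -0.0, -0.0]
ft_force: [0.5, -1.3, -0.3]
width: 0.0676
grip_force: 20.0
t 34.45 tcp [0.6145 0.312  0.2347] z [-0. -0. -1.] close axis deg 175.4 q [ 0.38  0.55  1.1  -0.    1.49  0.46] w 0.0677 F [ 0.5  0.9 -1.2] g 20.0
```

```bash
python3 -m creep '[[0,0,0.3,-0.0007,-0.0042,0,0.66],[0,0,0,0,0,-0.045,0.66],[0,0,0,0,0,-0.045,0.66],[0,0,0,0,0,-0.035,0.66],[0,0,0,0,0,0,0.66]]' >/dev/null;python3 -m creep '[[0,0,0,0,0,-0.008,0.66],[0,0,0,0,0,0,0.66],[0,0,0,0,0,0,0.66]]' >/dev/null;python3 - <<'E'
from hx import *
tool();c=cam('wrist');p=ctrl.get_state()['ee_pos']
opening(c,(p[0],p[1]-.001),p[2]+.031,mask=lambda h:(h[:,:,1]<60)&(h[:,:,2]>120),win=70)
E
```

```text
t 35.25 tcp [0.6153 0.3072 0.1036] z [ 0.002  0.001 -1.   ] close axis deg 175.6 q [0.38 0.66 1.27 0.   1.21 0.45] w 0.0677 F [ 0.3 -0.2 -0.8] g 20.0
wrist px [280.7 255.3] area 6853 centre [0.6148 0.3106] flat deg 55.5 w 0.058 max 0.0607
```

```bash
python3 -m creep '[[0,0,0,-0.0015,0.0003,-0.012,0.66],[0,0,0,0,0,-0.01,0.66],[0,0,0,0,0,-0.005,0.66],[0,0,0,0,0,0,0.66],[0,0,0,0,0,0,0.66]]' 20;python3 -m creep '[[0,0,0,0,0,-0.003,0.66],[0,0,0,0,0,-0.003,0.66],[0,0,0,0,0,0,0.66],[0,0,0,0,0,0,0.66]]'
```

```text
time_s: 35.8
ee_pos: [0.6128, 0.3074, 0.0745]
eef_rot: [0.733, 0.68, -0.0, -0.0]
ft_force: [-0.6, 0.3, 0.1]
width: 0.068
grip_force: 20.0
time_s: 36.2
ee_pos: [0.613, 0.3075, 0.0688]
eef_rot: [0.733, 0.68, 0.0, 0.0]
ft_force: [0.3, 0.1, -0.4]
width: 0.0679
grip_force: 20.0
```

```bash
for i in 1 2; do python3 -m creep '[[0,0,0,0,0,-0.001,0.66],[0,0,0,0,0,0,0.66],[0,0,0,0,0,0,0.66]]' | grep -E 'ee_pos|ft_f'; done
```

```text
ee_pos: [0.613, 0.3075, 0.0687]
ft_force: [-3.6, -1.5, 13.4]
ee_pos: [0.613, 0.3076, 0.0684]
ft_force: [-7.0, -3.2, 22.6]
```

Contact at TCP z=0.0685, against 0.0689 expected for a seated lid. Relieve, release and retreat.

```bash
python3 -m creep '[[0,0,0,0,0,0.0015,0.66],[0,0,0,0,0,0,0.66],[0,0,0,0,0,0,0.75],[0,0,0,0,0,0,0.85],[0,0,0,0,0,0,0.95]]';python3 -m creep '[[0,0,0,0,0,0,1],[0,0,0,0,0,0,1],[0,0,0,0,0,0.03,1],[0,0,0,0,0,0.05,1],[0,0,0,0,0,0.05,1]]' >/dev/null;python3 -m creep '[[0,0,0,0,0,0.05,1],[0,0,0,0,0,0,1],[0,0,0,0,0,0,1]]';python3 - <<'E'
from hx import *
tool();w=lambda h:(h[:,:,1]<60)&(h[:,:,2]>120)
opening(cam('wrist'),(.6135,.3067),.1,mask=w,win=50)
c=cam('wrist');opening(c,(.6135,.3067),.1,mask=lambda h:(h[:,:,0]<20)&(h[:,:,2]<140)|w(h),win=50)
E
python3 -m creep '[[0,0,0,0,-0.045,0.02,1],[0,0,0,0,-0.045,0.02,1],[0,0,0,0,-0.045,0,1],[0,0,0,-0.03,-0.045,0,1],[0,0,0,-0.03,-0.045,0,1]]' >/dev/null; python3 -m creep '[[0,0,0,-0.03,-0.045,0,1],[0,0,0,-0.03,-0.045,0,1],[0,0,0,-0.03,-0.045,0,1],[0,0,0,0,-0.045,0,1],[0,0,0,0,-0.045,0,1]]' >/dev/null;python3 -m creep '[[0,0,0,0,-0.045,0,1],[0,0,0,0,-0.045,0,1],[0,0,0,0,0,0,1]]';python3 - <<'E'
from hx import *
tool();t=cam('top');w=lambda h:(h[:,:,1]<70)&(h[:,:,2]>140)
for _ in (0,):
 opening(t,(.6135,.3067),.1,mask=w,win=16); opening(t,(.6,.1104),.086,win=14)
 opening(t,(.607,.208),.086,mask=lambda h:(h[:,:,0]>35)&(h[:,:,0]<95)&(h[:,:,1]>60),win=16)
 opening(t,(.519,.165),.06,mask=lambda h:(h[:,:,0]>18)&(h[:,:,0]<36)&(h[:,:,1]>125),win=14)
e=cam('side'); red=lambda h:((h[:,:,0]<8)|(h[:,:,0]>172))&(h[:,:,1]>150)&(h[:,:,2]>80)
opening(e,(.37,-.214),.06,mask=red,win=16)
E
```

```text
time_s: 37.3
ee_pos: [0.6127, 0.3073, 0.0679]
eef_rot: [0.733, 0.68, -0.0, -0.0]
ft_force: [0.4, 0.2, 0.7]
width: 0.0816
grip_force: 0.0
time_s: 38.1
ee_pos: [0.6133, 0.3076, 0.2496]
eef_rot: [0.733, 0.68, 0.001, 0.0]
ft_force: [-0.4, 0.2, 0.6]
width: 0.0911
grip_force: 0.0
t 38.1 tcp [0.6133 0.3076 0.2496] z [ 0.002  0.001 -1.   ] close axis deg 175.7 q [ 0.38  0.54  1.09 -0.    1.51  0.45] w 0.0911 F [-0.4  0.2  0.6] g 0.0
wrist px [279.7 191. ] area 2312 centre [0.6121 0.307 ] flat deg 55.5 w 0.0586 max 0.0651
wrist px [278.4 186.5] area 3120 centre [0.6084 0.3104] flat deg 56.0 w 0.0758 max 0.0806
time_s: 39.5
ee_pos: [0.4733, -0.22, 0.2864]
eef_rot: [0.735, 0.678, -0.001, -0.001]
ft_force: [0.2, 0.1, 0.4]
width: 0.0912
grip_force: 0.0
t 39.5 tcp [ 0.4733 -0.22    0.2864] z [-0.002  0.    -1.   ] close axis deg 175.4 q [-0.55  0.26  1.44 -0.    1.44 -0.47] w 0.0912 F [0.2 0.1 0.4] g 0.0
top px [170.5 180.9] area 442 centre [0.6136 0.3055] flat deg 57.5 w 0.0591 max 0.0658
top px [244.9 186.9] area 291 centre [0.6002 0.111 ] flat deg 55.5 w 0.0485 max 0.0531
top px [209.  184.5] area 309 centre [0.6064 0.2064] flat deg 0.0 w 0.0589 max 0.0645
top px [225.8 218.5] area 316 centre [0.5181 0.1637] flat deg 31.0 w 0.0528 max 0.0537
side px [339.6 197.4] area 147 centre [ 0.3807 -0.2228] flat deg 34.0 w 0.0628 max 0.0654
```

The lid and walnut agree within about 1.5 mm in both views, with equal angles. The handle is still level and everything is in place.

```bash
python3 -c "
from plant import ctrl;print(ctrl.job_done())"
```

```text
the job is handed in; nothing more can be done
None
```

The job is handed in at about 39.5 s. The tea set stands in place round the black caddy, the marble lid is seated on the walnut caddy to within about 1.5 mm by my camera measurements, and the clamp handle is fully back; no verdict came back, I viewed 15 pictures against the limit of 14, and a first slipped grip on the walnut caddy did no visible harm.

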